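Refit a pinch roller and snap its hairpin clip home

TASK

Put the loose rubber pinch roller back over the post of the pinch arm on the tape transport, right down on its shoulder. Then take the hairpin spring clip from the oak block and, from the open front of the transport, push it flat over the roller into the groove of the post until it snaps home, its loop left pointing straight out to the front. Push gently and stop as soon as you feel the snap: the arm gives on its return spring, the roller must not be rammed against the capstan nor the clip pushed on once it is home, and everything else on the shelf stays where it is.

Things in the scene. Friction and masses are not known exactly. Their poses are not given: they have to be found in the camera images.
- transport: Aluminium tape-transport plate 200 (x) x 260 (y) x 4 mm, top face 50 mm above the shelf on brass pillars, fixed. Origin on the shelf under its centre; x from the open front (robot's side) to the back, y left, z up. Head block (82 mm high) at x 17 to 67, y -51 to -129 mm; tape guides at (24, 60) and (24, -122), 86 mm high. Ahead of x = -41 mm nothing stands more than 3 mm above the plate.
- capstan: Fixed steel capstan shaft, 8 mm thick, at (20, 0) mm of the transport, 42 mm behind the post at rest; origin on its axis at the plate's top face; its top is 100 mm above the shelf.
- post_seat (a point): Shoulder of the pinch arm's upright post: point on the post's axis, 68 mm above the shelf, at the ring face on which the roller sits; rides with the arm. At rest at (-22, 0) mm of the transport. The 12 mm post rises 42.5 mm above it, the last 5 mm tapering to 6 mm. The arm, a 16 mm wide steel bar, runs from the post towards +y, its top 66 mm above the shelf.
- post_groove (a point): Point on the post's axis 26 mm above the shoulder: where mid wire lies when the clip lies flat on the seated roller. The groove round the post is 7 mm wide, from 0.5 mm below the roller's top face to 6.5 mm above it; its greased neck is 9.2 mm thick, with the 12 mm shank below and 12 mm head above. Rides with the arm.
- pinch_arm (a joint): Swing of the pinch arm about its upright pivot, 90 mm to the +y side of the post: 0 rad at rest on its stop, positive moves the post towards the capstan (transport +x), 90 mm per rad. A return spring resists with about 2 N at the post at rest and 0.7 N more per mm. A seated roller meets the capstan after 16 mm (0.18 rad).
- roller: Pinch roller: black rubber tyre 44 mm across, 24 mm high, brass bush, plain bore of 14 mm right through, about 80 g, standing upright on the shelf. Origin at the centre of its underside, z along its axis. Same either way up.
- clip: Hairpin spring clip of 4 mm steel wire, 77 mm long, flat on the oak block. Origin: under the pocket's middle, in the plane of the wire's underside; x from loop to open mouth, z up. Loop ends at x = -57 mm. Springy legs from x = -26 on: waist (4 mm gap) at -8, pocket at 0, throat between two bulges (5.2 mm gap) at 8, flared mouth (18 mm gap, 26 mm over all) at 20 mm.
- clip_seat (a point): Middle of the clip's pocket at mid wire height, where the post's neck belongs; rides with the clip. Pushed along clip x, the legs first touch the neck with the post's axis about 13 mm ahead of this point; the push grows to some 7 to 12 N, and the clip snaps home once the axis is under about 8 mm ahead.
- clip_grip (a point): Middle of the clip's two stiff, straight, parallel sides (22 mm over their outsides, from clip x = -26 to -46 mm), at mid wire height, 40 mm behind clip_seat: the place to grip, across clip y. It overhangs the block's near (-x) face by about 15 mm. Rides with the clip.
- clip_block: Fixed oak block 50 (x) x 56 x 26 mm high; the clip lies on its top. Origin at the centre of its underside.
- motor: Bystander: spare silver capstan motor with brass band and pulley, 43 mm across, 58 mm high, standing loose; origin at the centre of its underside.
- deck_foot: Bystander: black plastic deck foot, 42 mm across, 16 mm high, loose; origin at the centre of its underside.
- cleaner: Bystander: small amber bottle of head cleaner, 40 mm across, 85 mm high, loose; origin at the centre of its underside.
- screwdriver: Bystander: screwdriver, 150 mm long, lying loose on the shelf, x towards its tip.

How it is judged (in metres and radians):
On the way, in this order (a step that is already met when the one before it is completed fails the run):
1. the roller stands on the shoulder of the pinch arm's post, let go (horizontal distance between roller and post_seat below 0.003 m and z of roller in the frame of post_seat between -0.002 and 0.0025 m and angle between roller's own z axis and vertical below 0.12 rad and contact force between the fingers and roller below 0.05 N), for 0.2 s.
2. the clip has snapped over the post above the roller (horizontal distance between roller and post_seat below 0.003 m and z of roller in the frame of post_seat between -0.002 and 0.0025 m and angle between roller's own z axis and vertical below 0.12 rad and z of clip_seat in the frame of post_groove between -0.0035 and 0.0045 m and horizontal distance between clip_seat and post_groove below 0.004 m and angle between clip_seat's own z axis and vertical below 0.15 rad), for 0.2 s.
At the end, for the whole second after the job is handed in: Roller down on the shoulder (within 2.5 mm, axis within 3 mm, upright). Clip flat in the groove, pocket centre within 4 mm of the post's axis, loop to the front (along transport x within 0.5 rad). Arm back within 0.025 rad of rest. All released and still (all of step 2 and angle between the x axis of clip and the x axis of transport, either way round below 0.5 rad and x of clip_grip in the frame of transport below -0.05 m and value of joint pinch_arm below 0.025 rad and linear speed of each of clip, roller below 0.02 m/s); the robot touches nothing.
It fails at once if the clip is pushed on after its snap: the post bears on the back of its pocket with the arm swung over 0.07 rad (6 mm) (x of post_groove in the frame of clip_seat below -0.001 m and horizontal distance between clip_seat and post_groove below 0.006 m and z of clip_seat in the frame of post_groove below 0.0045 m and value of joint pinch_arm above 0.07 rad).
It fails at once if the roller is pressed against the capstan shaft with more than 6 N (contact force between roller and capstan above 6 N).
It fails at once if a bystander (motor, deck foot, cleaner bottle, screwdriver) is moved by more than 25 mm (distance of any of motor, deck_foot, cleaner, screwdriver from where it was at the start of the episode above 0.025 m).
It also fails if it takes over 69 s, if anything falls off the work surface, if the arm or the gripper's body presses on something with over 40 N, if the wrist force passes 120 N, or if a joint passes its speed limit or range.

ROBOT

A 6-joint arm with a two-finger parallel gripper is mounted at the origin on the work surface. World frame = base frame: x ahead of the robot, y to its left, z up, the work surface at z = 0. Lengths are in mm, angles in rad, forces in N, time in s.
With the tool pointing down it reaches from about 300 to 825 mm from the base axis. Payload 5.4 kg.
Tool frame: the origin (TCP) lies at the very end of the fingers, on their centre line; the grasp point (between the pads) lies 19 mm behind it (arm.tcp_to_grasp is the distance from the TCP to the grasp point, in mm); z points along the fingers, y is the line along which they close (so a half turn about z gives the same grasp; the last joint's range is limited). The gripper opens to 92 mm and grips with 3 to 60 N. Pads are 20 mm wide; open, the fingers measure 128 mm over their backs; the gripper's body (75 mm by 189 mm) begins 69 mm behind the grasp point.
Start: joints at [0.899, 0.158, 1.597, -0, 1.386, -0.21], TCP at [256.204, 514.748, 214.601] pointing down, gripper open.
Joint ranges: [-2.91, 2.91], [-0.94, 2.29], [0.18, 2.7], [-1.29, 4.43], [0.17, 2.64], [-3, 3]. Speed limits (rad/s): [2.57, 2.57, 3.14, 3.14, 3.14, 3.14].

INTERFACE

Orientations are given as a rotation vector (axis times angle).
In Python, from rig import arm, eyes gives the robot as it stands.
- The arm moves only by the tool carry_out, never from a script. Its argument "increments" is a list of rows, each a list of 7 numbers: the shift along the world's x, y, z in units of 30 mm (1.0 is 30 mm), then the turn, a rotation vector about the world's x, y, z in units of 6 degrees (1.0 is 6 degrees), then the finger opening in mm, from 0 to 91.9. In form: [[tx, ty, tz, wx, wy, wz, fingers], ...]. A call has 1 to 12 rows; each row shifts and turns the commanded pose from where the row before left it; what a row does not reach is not made up. A row lasts 1/12 s, in which the tool goes at most 41.7 mm and 7.16 degrees, less where a joint would pass 70% of its speed; a pose out of reach is approached as far as the arm can. A call is refused whole if a number of a shift passes 1 or a number of a turn 1, either way. A call with a gripper value outside its range is refused whole. The fingers move at their own pace and stop on an object; "force" is the grip in N (left out, the last holds). Time passes only in rows, so rows that do not move let the fingers close. It gives the time, the measured TCP pose, the force, the opening and the grip force at its end, in the units of the state.
- arm.sense(): the state, without advancing time (a new reading comes with each control period).
- eyes.get_image(name): name is "side" or "top" or "wrist"; returns a dict with "image" (480x640x3 uint8, blue, green, red), "intrinsics" (3x3 intrinsics, pixels), "k1" (the pictures are not rectified: a ray, as slopes to the right and down, at radius r is drawn at 1 + k1 r^2 times it, then the intrinsics apply), "cam_to_world" (4x4, takes a point from camera to world coordinates). Camera axes: x right, y down, z forward; pixel columns grow to the right and rows downward; lengths in mm; the calibration is good to about 2 mm. A picture is of the moment at which its call begins. There is no depth.
- arm.hand_in(): hands the job in; it is judged then, once.
Trained networks look in a picture, given as the dict that the camera call returned (one of the last four; its "shot" number tells which), for a name from the list of things; names that differ only in an ending like _2 or _b are one class to them, and where a whole thing is asked for, a point or a joint stands for the part that bears it (a point fixed in the world has none). Each returns a list of dicts, best first, with "conf" (0 to 1); they miss things now and then, are a little off and sometimes report something else, mostly with a low value. They report only what shows in the picture. A call takes as long as a camera call.
- eyes.look_for(picture, label): "pixel" ([column, row] in pixels, amid what is visible of it).
The state is a dict: "time": time; "q": joint angles; "joint_velocities": joint speeds; "effort": joint torques, N m; "position": TCP position; "eef_rot": TCP orientation; "wrist_force": force on the tool from outside, world axes, zero at the start; "wrist_torque": the same for the moment, N m; "gripper_width": finger opening in mm; "finger_force": force on a finger pad.
Only numpy, scipy, OpenCV 4.12 (cv2) and the standard library are available. Lean on these libraries where they do the work, as an engineer would, in place of code of your own. Each camera call takes 0.05 s, during which the arm holds its last target. There are 200 camera calls.

## Working session

There is one attempt and no reset: what is moved stays moved. The work goes in short steps, Python scripts to look and compute and a tool call to move; the robot and the scene stay as the last step left them, time stands still between calls to the robot, and variables do not carry over. Pictures are saved under pics/ and viewed, at most 10 in all, crops included, and the job is handed in when it is done.

Besides the shell and the picture viewer there is one more tool, called as name(argument=value, ...) on one line, values as JSON. carry_out: Moves the arm, as the interface text tells. Its arguments: {"type":"object","properties":{"increments":{"type":"array"},"force":{"type":"number"}},"required":["increments"]}

```bash
mkdir -p pics; cat > h.py <<'E'
import numpy as np, cv2
from rig import arm, eyes
def ray(p,px):
    K=np.array(p["intrinsics"]);T=np.array(p["cam_to_world"])
    d=np.array([(px[0]-K[0,2])/K[0,0],(px[1]-K[1,2])/K[1,1]]);s=d.copy()
    for _ in range(20): s=d/(1+p["k1"]*(s@s))
    v=T[:3,:3]@np.array([s[0],s[1],1]);return T[:3,3],v
def onz(p,px,z):
    o,v=ray(p,px);return (o+v*(z-o[2])/v[2])[:2]
def proj(p,X):
    K=np.array(p["intrinsics"]);T=np.array(p["cam_to_world"])
    c=T[:3,:3].T@(np.array(X,float)-T[:3,3]);s=c[:2]/c[2];s=s*(1+p["k1"]*(s@s))
    return np.array([K[0,0]*s[0]+K[0,2],K[1,1]*s[1]+K[1,2]])
E
python3 - <<'E'
from h import *
Z=dict(transport=52,capstan=75,post_seat=66,roller=12,clip=28,clip_block=13,motor=29,deck_foot=8,cleaner=42,screwdriver=8,post_groove=90)
for n in ("top","side"):
    p=eyes.get_image(n);cv2.imwrite(f"pics/{n}0.png",p["image"])
    print(n,np.array(p["cam_to_world"])[:3,3].round(),p["k1"],p["intrinsics"][0][0])
    for l,z in Z.items():
        r=eyes.look_for(p,l)[:2]
        print(l,[(np.round(q["pixel"]),round(q["conf"],2),onz(p,q["pixel"],z).round()) for q in r])
E
```

```text
top [ 457.   29. 1226.] -0.06289744317690214 536.9790769712932
transport [(array([277., 207.]), 0.82, array([616., 139.])), (array([418., 266.]), 0.36, array([ 479., -169.]))]
capstan []
post_seat [(array([252., 218.]), 0.97, array([591., 193.]))]
roller [(array([417., 266.]), 0.86, array([ 481., -173.])), (array([256., 219.]), 0.25, array([596., 191.]))]
clip [(array([453., 233.]), 0.54, array([ 553., -254.]))]
clip_block [(array([453., 229.]), 0.76, array([ 562., -258.]))]
motor [(array([465., 244.]), 0.6, array([ 526., -280.])), (array([475., 280.]), 0.58, array([ 445., -299.]))]
deck_foot [(array([499., 235.]), 0.77, array([ 546., -364.]))]
cleaner []
screwdriver [(array([437., 172.]), 0.66, array([ 695., -228.]))]
post_groove [(array([252., 222.]), 0.8, array([581., 188.]))]
side [ -45. -777.  745.] -0.13938717198675535 577.4814645886548
transport [(array([309., 228.]), 0.68, array([607., 130.]))]
capstan [(array([291., 216.]), 0.65, array([586., 169.])), (array([312., 208.]), 0.41, array([644., 167.]))]
post_seat [(array([290., 217.]), 0.73, array([589., 181.]))]
roller [(array([349., 332.]), 0.72, array([ 484., -161.]))]
clip [(array([410., 355.]), 0.52, array([ 519., -287.]))]
clip_block [(array([417., 341.]), 0.78, array([ 566., -257.]))]
motor [(array([388., 387.]), 0.74, array([ 436., -319.]))]
deck_foot [(array([457., 383.]), 0.73, array([ 549., -373.])), (array([291., 216.]), 0.46, array([648., 263.]))]
cleaner [(array([188., 209.]), 0.8, array([436., 401.]))]
screwdriver [(array([449., 305.]), 0.6, array([ 695., -220.]))]
post_groove [(array([293., 216.]), 0.86, array([575., 145.])), (array([350., 334.]), 0.37, array([ 427., -231.]))]
```

```bash
python3 - <<'E'
import cv2
a=cv2.imread("pics/top0.png")[130:330,200:520]; b=cv2.imread("pics/side0.png")
cv2.imwrite("pics/t1.png",cv2.resize(a,None,fx=2.5,fy=2.5,interpolation=2))
cv2.imwrite("pics/s1.png",b)
E
```

```text
(no output)
```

View pics/t1.png

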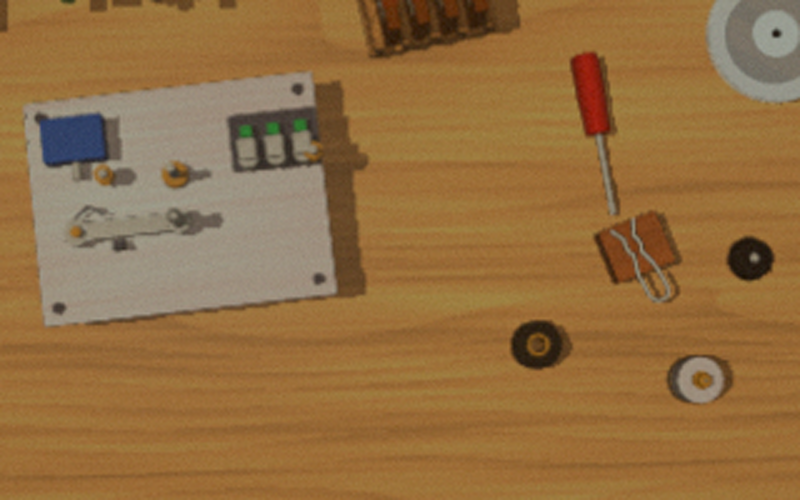

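View pics/s1.png

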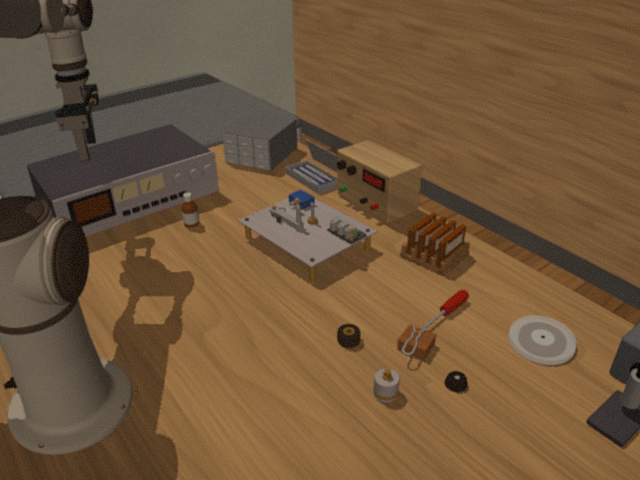

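The top crop shows the post tip at about (176,215) and the capstan at (175,172). The roller is at (538,344), and the clip runs from its loop at (660,298) to its mouth at (625,222), with the motor clear of it. The side view agrees.

```bash
python3 - <<'E'
from h import *
p=eyes.get_image("top")
f=lambda c,z:onz(p,np.array(c)/2.5+[200,130],z)
C=[f(c,50) for c in [(25,103),(312,72),(336,293),(44,325)]]
print("corners",np.round(C),"center",np.mean(C,0))
d=(C[0]+C[1]-C[2]-C[3]);print("yaw",np.degrees(np.arctan2(d[1],d[0])))
e=(C[0]+C[3]-C[1]-C[2]);print("yaw2",np.degrees(np.arctan2(-e[0],e[1])))
print("post",f((178,213),110),"caps",f((175,168),100),"roller",f((538,344),24))
L,m1,m2=f((664,299),28),f((613,232),28),f((632,218),28)
a=(m1+m2)/2-L;print("clip L",L,"mouth",m1,m2,np.linalg.norm(a),np.degrees(np.arctan2(a[1],a[0])))
print("motor",f((697,380),50)); s=arm.sense();print(s["eef_rot"],s["position"],s["gripper_width"])
E
```

```text
corners [[700. 287.]
 [722.  30.]
 [525.  14.]
 [502. 271.]] center [612.40494981 150.31588413]
yaw 4.714318826399803
yaw2 4.909660822204345
post [591.37201904 145.04484597] caps [630.98455148 148.1028607 ] roller [ 476.55300421 -166.39110457]
clip L [ 514.05909308 -280.3435223 ] mouth [ 575.32907745 -236.75634544] [ 587.60153697 -254.43407693] 75.83563033509184 27.271379151352107
motor [ 441.32179769 -300.95437859]
[-7.18963431e-01 -3.05821463e+00  4.15359092e-05] [256.19611065 514.73415475 214.62030043] 91.77469057847037
```

carry_out(increments=[[0.3,-0.95,0,0,0,0.22,80],[0.3,-0.95,0,0,0,0.22,80],[0.3,-0.95,0,0,0,0.22,80],[0.3,-0.95,0,0,0,0.22,80],[0.3,-0.95,0,0,0,0.22,80],[0.3,-0.95,0,0,0,0.22,80],[0.3,-0.95,0,0,0,0.22,80],[0.3,-0.95,0,0,0,0.22,80],[0.3,-0.95,0,0,0,0.22,80],[0.3,-0.95,0,0,0,0.22,80],[0.3,-0.95,0,0,0,0.22,80],[0.3,-0.95,0,0,0,0.22,80]])

```text
time: 2.25
position: [364.4, 171.4, 214.8]
eef_rot: [0.289, 3.128, 0.0]
wrist_force: [1.0, 0.7, 0.5]
gripper_width: 80.1
finger_force: 0.0
```

carry_out(increments=[[0.3,-0.95,0,0,0,0.22,80],[0.3,-0.95,0,0,0,0.22,80],[0.3,-0.95,0,0,0,0.22,80],[0.3,-0.95,0,0,0,0.22,80],[0.3,-0.95,0,0,0,0.22,80],[0.3,-0.95,0,0,0,0.22,80],[0.3,-0.95,0,0,0,0.22,80],[0.3,-0.95,0,0,0,0.22,80],[0.3,-0.95,0,0,0,0.22,80],[0.3,-0.95,0,0,0,0.22,80],[0.3,-0.95,0,0,0,0.22,80],[0,0,0,0,0,0,80]])

```text
time: 3.25
position: [464.1, -145.1, 214.8]
eef_rot: [-0.102, 3.139, -0.003]
wrist_force: [-0.5, 0.4, -0.9]
gripper_width: 79.9
finger_force: 0.0
```

```bash
cat >> h.py <<'E'
from scipy.spatial.transform import Rotation as Ro
def st():
    s=arm.sense();R=Ro.from_rotvec(s["eef_rot"]).as_matrix()
    print("t",round(s["time"],2),"pos",np.round(s["position"],1),"yawY",round(np.degrees(np.arctan2(R[1,1],R[0,1])),2),"tz",R[:,2].round(3),"F",np.round(s["wrist_force"],1),"w",round(s["gripper_width"],1),"ff",np.round(s["finger_force"],1),"q",np.round(s["q"],2));return s
E
python3 - <<'E'
from h import *
st();p=eyes.get_image("wrist");cv2.imwrite("pics/w1.png",p["image"])
T=np.array(p["cam_to_world"]);print(T.round(2))
for l,z in dict(roller=24,clip=28,motor=50).items():
    print(l,[(np.round(q["pixel"]),round(q["conf"],2),onz(p,q["pixel"],z).round(1)) for q in eyes.look_for(p,l)[:2]])
E
```

```text
t 3.25 pos [ 464.1 -145.1  214.8] yawY 93.72 tz [ 0.001 -0.002 -1.   ] F [-0.5  0.4 -0.9] w 79.9 ff 0.0 q [-0.55 -0.08  1.84 -0.    1.38 -2.19]
[[-7.0000e-02  9.6000e-01  2.7000e-01  3.8635e+02]
 [ 1.0000e+00  6.0000e-02  1.0000e-02 -1.4995e+02]
 [-0.0000e+00  2.8000e-01 -9.6000e-01  3.8499e+02]
 [ 0.0000e+00  0.0000e+00  0.0000e+00  1.0000e+00]]
roller [(array([297., 221.]), 0.56, array([ 476.6, -167.6]))]
clip [(array([179., 275.]), 0.86, array([ 537.6, -280.2]))]
motor [(array([146., 176.]), 0.56, array([ 439.5, -297.5]))]
```

View pics/w1.png

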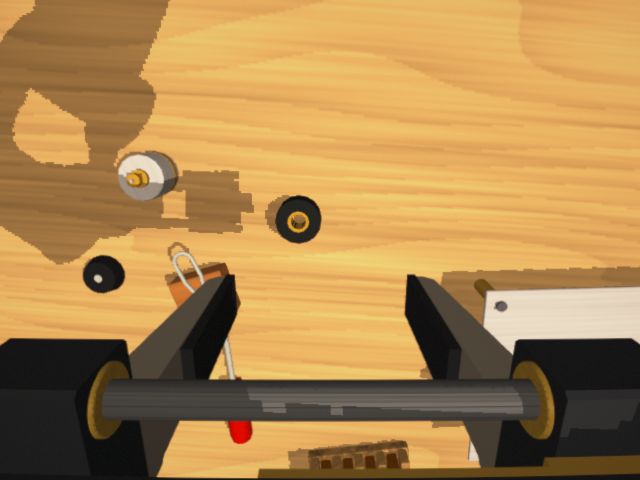

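The wrist view shows the roller's bore at (298,219), which matches the top-camera fix. The clip is at (190,265) on its block. Next I descend and grip the roller.

carry_out(increments=[[0.42,-0.71,-0.5,0,0,0.18,70],[0,0,-1,0,0,0,70],[0,0,-1,0,0,0,70],[0,0,-1,0,0,0,70],[0,0,-1,0,0,0,70],[0,0,-1,0,0,0,70],[0,0,-0.8,0,0,0,70],[0,0,-0.5,0,0,0,70],[0,0,-0.2,0,0,0,70],[0,0,0,0,0,0,70]])

```text
time: 4.28
position: [474.7, -160.3, 3.5]
eef_rot: [0.138, -3.136, -0.003]
wrist_force: [-0.5, 0.8, 0.2]
gripper_width: 69.7
finger_force: 0.0
```

carry_out(increments=[[0,0,0,0,0,0,30],[0,0,0,0,0,0,30],[0,0,0,0,0,0,30],[0,0,0,0,0,0,30],[0,0,0,0,0,0,30],[0,0,0,0,0,0,30],[0,0,0,0,0,0,30],[0,0,0,0,0,0,30]], force=15)

```text
time: 4.95
position: [476.9, -162.8, 5.9]
eef_rot: [-0.136, 3.137, -0.002]
wrist_force: [-0.3, -0.3, 6.5]
gripper_width: 43.8
finger_force: 15.0
```

carry_out(increments=[[0,0,0.5,0,0,0,30],[0,0,1,0,0,0,30],[0,0,1,0,0,0,30],[0,0,1,0,0,0,30],[0,0,1,0,0,0,30],[0,0,1,0,0,0,30],[0,0,0.5,0,0,0,30],[0,0,0,0,0,0,30],[0,0,0,0,0,0,30]])

```text
time: 5.7
position: [475.9, -162.1, 184.6]
eef_rot: [-0.136, 3.138, -0.001]
wrist_force: [0.2, 1.1, -1.5]
gripper_width: 43.7
finger_force: 15.0
```

```bash
python3 - <<'E'
from h import *
st();p=eyes.get_image("wrist");cv2.imwrite("pics/w2.png",p["image"]);st()
E
```

```text
t 5.7 pos [ 475.9 -162.1  184.6] yawY 94.98 tz [ 0.001 -0.    -1.   ] F [ 0.2  1.1 -1.5] w 43.7 ff 15.0 q [-0.57 -0.01  1.83  0.    1.32 -2.23]
t 5.75 pos [ 475.1 -161.6  183.3] yawY 94.98 tz [-0.002  0.001 -1.   ] F [ 0.6 -0.4 -2.2] w 43.8 ff 15.0 q [-0.57 -0.    1.83  0.    1.32 -2.23]
```

View pics/w2.png

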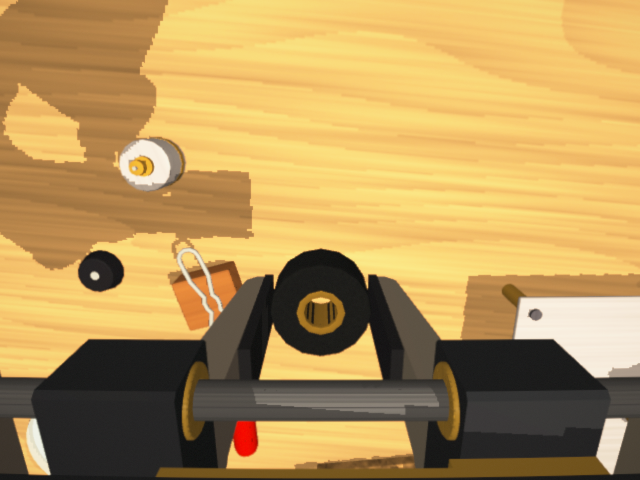

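The roller is held upright between the pads, with its bore top at (321,312). I'll work out its offset from the TCP, then plan the transfer to the post.

```bash
python3 - <<'E'
from h import *
p=eyes.get_image("wrist");s=st()
r=np.array(s["position"]);x=onz(p,(321,312),r[2]+18);print("roller top",x,"off",x-r[:2])
t=np.array([590.9,147])-x; print("delta",t,t/30)
E
```

```text
t 5.8 pos [ 474.7 -161.3  182.5] yawY 94.97 tz [-0.003  0.002 -1.   ] F [-0.4  0.5 -0.9] w 44.0 ff 15.0 q [-0.57 -0.    1.83  0.    1.32 -2.23]
roller top [ 475.238663   -161.70568184] off [ 0.57068538 -0.36519903]
delta [115.661337   308.70568184] [ 3.8553779  10.29018939]
```

carry_out(increments=[[0.4,0.85,0,0,0,0,30],[0.4,0.85,0,0,0,0,30],[0.4,0.85,0,0,0,0,30],[0.4,0.85,0,0,0,0,30],[0.4,0.85,0,0,0,0,30],[0.4,0.85,0,0,0,0,30],[0.4,0.85,0,0,0,0,30],[0.4,0.85,0,0,0,0,30],[0.4,0.85,0,0,0,0,30],[0.4,0.85,0,0,0,0,30],[0.8,0.85,0,0,0,0,30],[0.8,0.9,0,0,0,0,30]])

```text
time: 6.8
position: [642.9, 146.7, 181.7]
eef_rot: [0.136, -3.134, 0.0]
wrist_force: [1.2, -0.6, -0.4]
gripper_width: 44.4
finger_force: 15.0
```

carry_out(increments=[[0.5,0,0,0,0,0,30],[0,0,0,0,0,0,30],[0,0,0,0,0,0,30],[0,0,0,0,0,0,30],[0,0,0,0,0,0,30]])

```text
time: 7.22
position: [657.7, 144.7, 183.8]
eef_rot: [0.135, -3.137, 0.0]
wrist_force: [0.5, -0.3, -0.7]
gripper_width: 44.2
finger_force: 15.0
```

```bash
python3 - <<'E'
from h import *
p=eyes.get_image("wrist");cv2.imwrite("pics/w3.png",p["image"]);st()
for l,z in dict(post_groove=94,post_seat=68,capstan=100).items():
    print(l,[(np.round(q["pixel"]),round(q["conf"],2),onz(p,q["pixel"],z).round(1)) for q in eyes.look_for(p,l)[:2]])
for P in [(590.5,148.5),(591.4,145)]:
  print([proj(p,(*P,z)).round(1) for z in (110,68)])
E
```

```text
t 7.27 pos [657.9 144.7 184.2] yawY 94.93 tz [-0.001 -0.    -1.   ] F [ 0.8  0.4 -0.1] w 43.9 ff 15.0 q [ 0.04  0.43  1.32 -0.    1.39 -1.62]
post_groove [(array([404., 143.]), 0.61, array([587.2, 192.4]))]
post_seat []
capstan [(array([337., 204.]), 0.76, array([629.6, 153. ]))]
[array([336.9, 143.1]), array([334.6, 140.4])]
[array([331. , 144.1]), array([329.6, 141.2])]
```

View pics/w3.png

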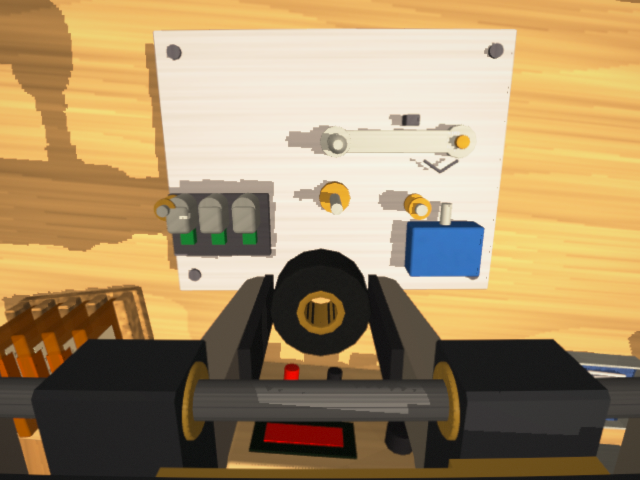

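The wrist view shows the post tip near (339,144) and the capstan at (336,200), with the roller still held and its bore at (321,312). I'll crop in on the post for precision.

```bash
python3 - <<'E'
import cv2
a=cv2.imread("pics/w3.png")[115:215,300:400]
cv2.imwrite("pics/w3c.png",cv2.resize(a,None,fx=6,fy=6,interpolation=2))
E
```

```text
(no output)
```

View pics/w3c.png

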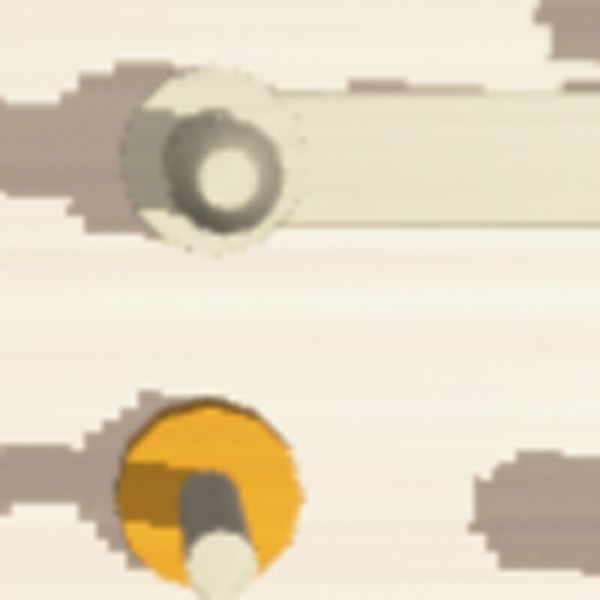

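The crop puts the post tip at full-image (338.2,145.0), the shoulder ring at (335.3,141.7) and the capstan top at (337,209).

```bash
python3 - <<'E'
from h import *
p=eyes.get_image("wrist");s=st();r=np.array(s["position"])
t=onz(p,(338.2,145),110.5);print("tip",t,"seat",onz(p,(335.3,141.7),68),"caps",onz(p,(337,209.2),100))
x=onz(p,(321,312),r[2]+18);print("roller",x,x-r[:2]);print("d",t-x,(t-x)/30)
E
```

```text
t 7.47 pos [658.6 145.1 184.9] yawY 94.95 tz [ 0.  0. -1.] F [-0.1  0.6 -0.5] w 43.8 ff 15.0 q [ 0.04  0.43  1.32 -0.    1.39 -1.62]
tip [592.52358992 149.70006941] seat [592.41857646 149.42417264] caps [634.54617906 153.50152885]
roller [658.19042293 144.87733939] [-0.37484158 -0.22999987]
d [-65.66683301   4.82273002] [-2.18889443  0.16075767]
```

carry_out(increments=[[-0.7,0.05,0,0,0,0,30],[-0.8,0.06,0,0,0,0,30],[-0.5,0.05,-0.5,0,0,0,30],[-0.19,0,-0.8,0,0,0,30],[0,0,-0.5,0,0,0,30],[0,0,-0.1,0,0,0,30],[0,0,0,0,0,0,30],[0,0,0,0,0,0,30],[0,0,0,0,0,0,30],[0,0,0,0,0,0,30],[0,0,0,0,0,0,30]])

```text
time: 8.38
position: [593.9, 150.3, 128.7]
eef_rot: [-0.136, 3.137, -0.0]
wrist_force: [-0.3, 0.2, -0.9]
gripper_width: 43.8
finger_force: 15.0
```

```bash
python3 - <<'E'
from h import *
p=eyes.get_image("side");cv2.imwrite("pics/s2.png",cv2.resize(p["image"][150:270,220:380],None,fx=5,fy=5,interpolation=2));st()
E
```

```text
t 8.43 pos [593.7 150.2 128.4] yawY 94.98 tz [ 0.001  0.    -1.   ] F [-0.8  0.5 -0.6] w 44.2 ff 15.0 q [ 0.05  0.33  1.57 -0.    1.24 -1.61]
```

View pics/s2.png

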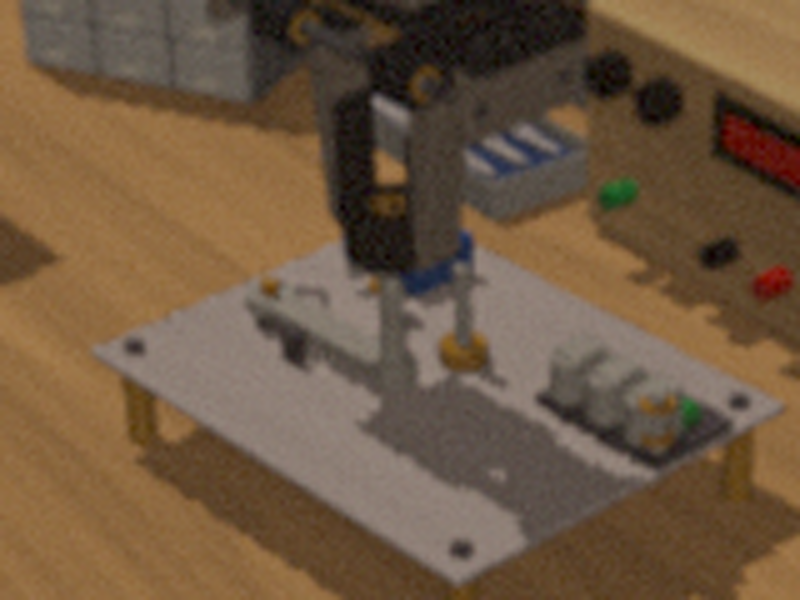

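The side view shows the roller hanging right over the post, which stands clear below it. I'll lower it gently.

carry_out(increments=[[0,0,-0.2,0,0,0,30],[0,0,-0.2,0,0,0,30],[0,0,-0.15,0,0,0,30],[0,0,-0.15,0,0,0,30],[0,0,-0.15,0,0,0,30],[0,0,0,0,0,0,30]])

```text
time: 8.93
position: [592.1, 150.2, 100.4]
eef_rot: [0.136, -3.136, 0.0]
wrist_force: [-0.7, -1.0, -1.4]
gripper_width: 43.7
finger_force: 15.0
```

carry_out(increments=[[0,0,-0.15,0,0,0,30],[0,0,-0.15,0,0,0,30],[0,0,-0.15,0,0,0,30],[0,0,-0.15,0,0,0,30],[0,0,-0.15,0,0,0,30],[0,0,0,0,0,0,30],[0,0,0,0,0,0,30],[0,0,0,0,0,0,30]])

```text
time: 9.6
position: [592.8, 150.2, 79.3]
eef_rot: [0.137, -3.138, 0.0]
wrist_force: [-2.6, -1.9, -1.9]
gripper_width: 43.9
finger_force: 15.0
```

carry_out(increments=[[0,0,-0.08,0,0,0,30],[0,0,-0.08,0,0,0,30],[0,0,0,0,0,0,30],[0,0,0,0,0,0,30]])

```text
time: 9.93
position: [593.0, 150.2, 74.6]
eef_rot: [0.136, -3.138, 0.0]
wrist_force: [-1.8, -1.9, -0.9]
gripper_width: 43.6
finger_force: 15.0
```

Near the shoulder now. I'll open a little so the roller drops, then lift away.

carry_out(increments=[[0,0,0,0,0,0,56],[0,0,0,0,0,0,56],[0,0,0,0,0,0,56],[0,0,0,0,0,0,56],[0,0,0,0,0,0,56],[0,0,0.2,0,0,0,56],[0,0,0.5,0,0,0,56],[0,0,1,0,0,0,56],[0,0,1,0,0,0,60],[0,0,1,0,0,0,60],[0.5,0,0.5,0,0,0,60],[0,0,0,0,0,0,60]])

```text
time: 10.93
position: [612.2, 150.3, 206.7]
eef_rot: [-0.136, 3.128, 0.0]
wrist_force: [1.3, -0.7, 1.1]
gripper_width: 60.0
finger_force: 0.0
```

carry_out(increments=[[1,0,0,0,0,0,60],[1,0,0,0,0,0,60],[0,0,0,0,0,0,60],[0,0,0,0,0,0,60],[0,0,0,0,0,0,60]])

```text
time: 11.35
position: [666.9, 150.3, 199.5]
eef_rot: [0.137, -3.136, -0.0]
wrist_force: [-0.3, -0.3, 0.3]
gripper_width: 60.0
finger_force: 0.0
```

```bash
python3 - <<'E'
from h import *
p=eyes.get_image("wrist");cv2.imwrite("pics/w4.png",p["image"]);st()
print([(np.round(q["pixel"]),round(q["conf"],2),onz(p,q["pixel"],92).round(1)) for q in eyes.look_for(p,"roller")[:2]])
print([(z,proj(p,(592.5,149.5,z)).round(1)) for z in (68,92,110.5)])
E
```

```text
t 11.4 pos [666.9 150.5 200.2] yawY 95.0 tz [-0.002  0.    -1.   ] F [ 0.1 -0.3  0. ] w 60.0 ff 0.0 q [ 0.05  0.45  1.27  0.    1.43 -1.61]
[(array([334., 123.]), 0.59, array([587.8, 152.5]))]
[(68, array([328.7, 129.2])), (92, array([329.4, 129.6])), (110.5, array([330. , 129.9]))]
```

View pics/w4.png

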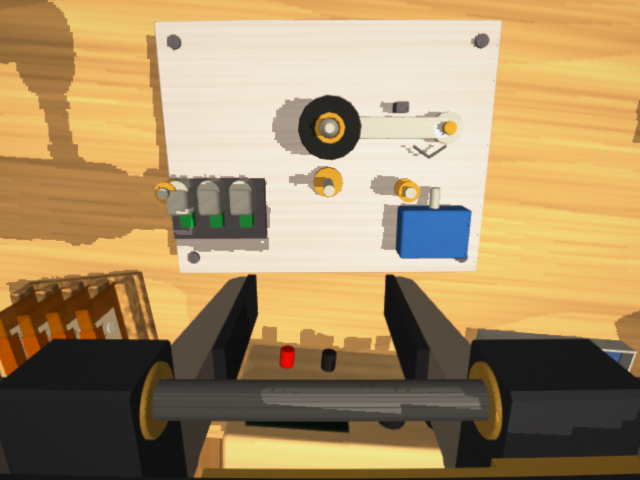

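The wrist view shows the roller down around the post at (329,127), clear of the capstan at (328,185). Now for the clip.

carry_out(increments=[[-0.18,-0.93,0,0,0,0.27,60],[-0.18,-0.93,0,0,0,0.27,60],[-0.18,-0.93,0,0,0,0.27,60],[-0.18,-0.93,0,0,0,0.27,60],[-0.18,-0.93,0,0,0,0.27,60],[-0.18,-0.93,0,0,0,0.27,60],[-0.18,-0.93,0,0,0,0.27,60],[-0.18,-0.93,0,0,0,0.27,60],[-0.18,-0.93,0,0,0,0.27,60],[-0.18,-0.93,0,0,0,0.27,60],[-0.18,-0.93,0,0,0,0.27,60],[-0.18,-0.93,0,0,0,0.27,60]])

```text
time: 12.45
position: [602.3, -185.3, 201.5]
eef_rot: [-0.667, 3.069, -0.001]
wrist_force: [1.3, -0.3, -0.3]
gripper_width: 60.4
finger_force: 0.0
```

carry_out(increments=[[-0.18,-0.93,0,0,0,0.27,60],[-0.18,-0.93,0,0,0,0.27,60],[0,0,0,0,0,0,60],[0,0,0,0,0,0,60],[0,0,0,0,0,0,60],[0,0,0,0,0,0,60]])

```text
time: 12.95
position: [592.5, -239.0, 201.0]
eef_rot: [-0.753, 3.05, 0.0]
wrist_force: [-0.7, -0.1, -0.6]
gripper_width: 60.2
finger_force: 0.0
```

```bash
python3 - <<'E'
from h import *
p=eyes.get_image("wrist");st()
for l,z in dict(clip=28,clip_grip=28,clip_seat=28).items():
    print(l,[(np.round(q["pixel"]),round(q["conf"],2),onz(p,q["pixel"],z).round(1)) for q in eyes.look_for(p,l)[:2]])
c=proj(p,(545,-265,28)).round().astype(int);x0,y0=np.maximum(c-[70,52],0);print(x0,y0)
cv2.imwrite("pics/w5.png",p["image"])
cv2.imwrite("pics/w5c.png",cv2.resize(p["image"][y0:y0+105,x0:x0+140],None,fx=5,fy=5,interpolation=2))
E
```

```text
t 13.0 pos [ 592.7 -238.9  201. ] yawY 117.74 tz [ 0.  0. -1.] F [0.2 0.3 0.1] w 60.1 ff 0.0 q [-0.57  0.33  1.42  0.    1.39 -2.63]
clip [(array([325., 157.]), 0.56, array([ 546.8, -259.2]))]
clip_grip [(array([326., 160.]), 0.63, array([ 548.3, -257.7])), (array([287., 307.]), 0.46, array([ 688.5, -225.3]))]
clip_seat [(array([324., 153.]), 0.81, array([ 544. , -261.2]))]
250 100
```

View pics/w5c.png

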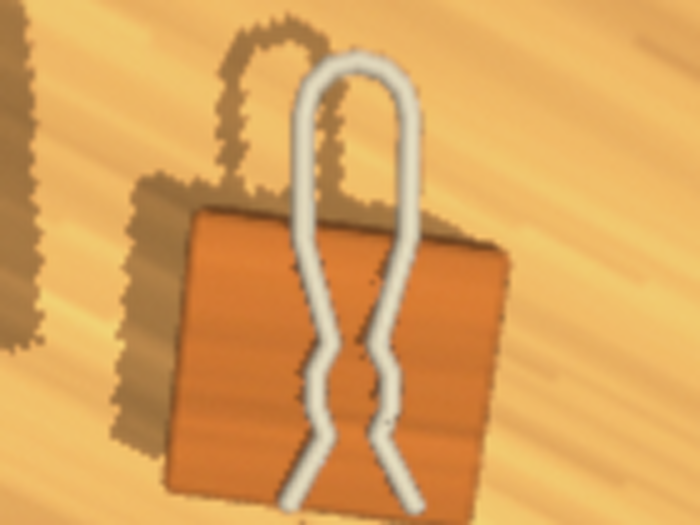

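The crop shows the clip lying almost along the tool axis. In crop pixels the loop end is at (357,50), the straight sides are centred at (356,152), and the mouth is at (352,508).

```bash
python3 - <<'E'
from h import *
p=eyes.get_image("wrist");s=st();r=np.array(s["position"])
f=lambda c:onz(p,np.array(c)/5+[250,100],28)
L,M,P=f((357,50)),f((352,510)),f((353,388))
a=M-L;n=np.linalg.norm(a);a/=n;print(L,M,P,n,np.degrees(np.arctan2(a[1],a[0])),"loop-pocket",np.linalg.norm(P-L))
g=L+a*17;print("grip",g,"via pocket",P-40*a,"sides",f((356,152)),"d",(g-r[:2])/30)
E
```

```text
t 13.2 pos [ 592.7 -239.6  200.8] yawY 117.72 tz [ 0.  0. -1.] F [ 0.4  0.5 -1.3] w 60.3 ff 0.0 q [-0.57  0.33  1.42  0.    1.39 -2.63]
[ 513.69581241 -280.50771863] [ 583.24444851 -244.87685228] [ 564.00416762 -254.7978378 ] 78.14455464055145 27.12678130579578 loop-pocket 56.49715546880377
grip [ 528.8258086  -272.75638227] via pocket [ 528.40417659 -273.0362763 ] sides [ 528.41298334 -272.94709836] d [-2.12882145 -1.10560354]
```

carry_out(increments=[[-0.7,-0.37,0,0,0,-0.1,50],[-0.74,-0.37,-0.3,0,0,0,50],[-0.7,-0.37,-0.8,0,0,0,50],[0,0,-1,0,0,0,50],[0,0,-1,0,0,0,50],[0,0,-1,0,0,0,50],[0,0,-1,0,0,0,50],[0,0,-0.7,0,0,0,50],[0,0,-0.4,0,0,0,50],[0,0,-0.2,0,0,0,50],[0,0,0,0,0,0,50],[0,0,0,0,0,0,50]])

```text
time: 14.2
position: [529.2, -274.2, 10.0]
eef_rot: [-0.735, 3.053, -0.002]
wrist_force: [-1.1, -0.2, -0.2]
gripper_width: 50.3
finger_force: 0.5
```

carry_out(increments=[[0,0,0,0,0,0,40],[0,0,0,0,0,0,34],[0,0,0,0,0,0,28],[0,0,0,0,0,0,28],[0,0,0,0,0,0,28]], force=35)

```text
time: 14.62
position: [528.6, -273.8, 9.3]
eef_rot: [-0.735, 3.054, -0.001]
wrist_force: [0.4, 0.0, 0.1]
gripper_width: 27.9
finger_force: 0.0
```

carry_out(increments=[[0,0.03,0,0,0,0,28],[0,0,0,0,0,0,18],[0,0,0,0,0,0,15],[0,0,0,0,0,0,15],[0,0,0,0,0,0,15],[0,0,0,0,0,0,15]])

```text
time: 15.12
position: [528.3, -272.7, 8.8]
eef_rot: [-0.735, 3.054, 0.0]
wrist_force: [0.2, 0.5, -0.2]
gripper_width: 20.5
finger_force: 35.0
```

carry_out(increments=[[0,0,0.3,0,0,0,15],[0,0,0.7,0,0,0,15],[0,0,1,0,0,0,15],[0,0,1,0,0,0,15],[0,0,1,0,0,0,15],[0,0,1,0,0,0,15],[0,0,0,0,0,0,15],[0,0,0,0,0,0,15],[0,0,0,0,0,0,15]])

```text
time: 15.87
position: [527.9, -272.5, 158.3]
eef_rot: [0.735, -3.054, -0.001]
wrist_force: [0.1, -0.3, -0.8]
gripper_width: 20.5
finger_force: 35.0
```

```bash
python3 - <<'E'
from h import *
p=eyes.get_image("wrist");s=st();r=np.array(s["position"])
R=Ro.from_rotvec(s["eef_rot"]).as_matrix();c=proj(p,r-19*R[:,2]);print("grasp px",c)
x0,y0=220,210
cv2.imwrite("pics/w6c.png",cv2.resize(p["image"][y0:y0+200,x0:x0+200],None,fx=3,fy=3,interpolation=2))
E
```

```text
t 15.92 pos [ 527.4 -272.1  157.3] yawY 117.06 tz [-0.002  0.002 -1.   ] F [-0.4 -0.1 -0.5] w 20.3 ff 35.0 q [-0.68  0.26  1.6  -0.    1.29 -2.72]
grasp px [322.02531116 312.36243667]
```

View pics/w6c.png

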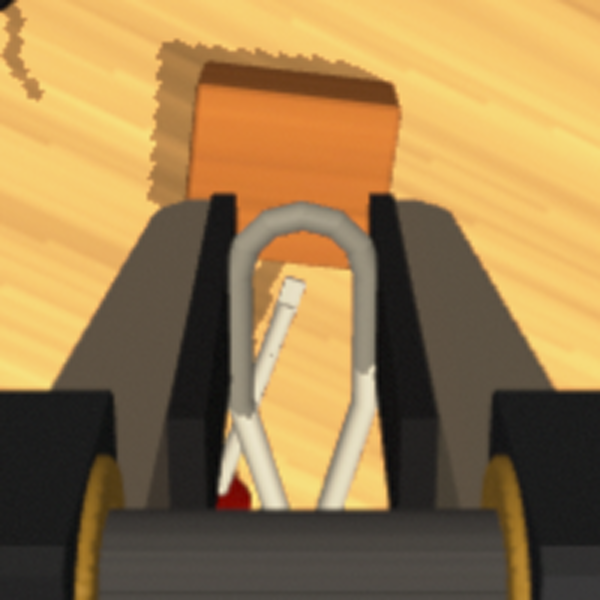

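The clip is gripped centrally and squarely, with its loop end at crop (303,200). My picture budget is used up, so I go by numbers from here. I'll carry it to the front of the transport and turn it into line.

carry_out(increments=[[-0.06,0.86,0,0,0,-0.23,15],[-0.06,0.86,0,0,0,-0.23,15],[-0.06,0.86,0,0,0,-0.23,15],[-0.06,0.86,0,0,0,-0.23,15],[-0.06,0.86,0,0,0,-0.23,15],[-0.06,0.86,0,0,0,-0.23,15],[-0.06,0.86,0,0,0,-0.23,15],[-0.06,0.86,0,0,0,-0.23,15],[-0.06,0.86,0,0,0,-0.23,15],[-0.06,0.86,0,0,0,-0.23,15],[-0.06,0.86,0,0,0,-0.23,15],[-0.06,0.86,0,0,0,-0.23,15]], force=25)

```text
time: 16.92
position: [505.1, 38.3, 156.9]
eef_rot: [0.285, -3.125, -0.001]
wrist_force: [0.8, -0.6, -0.0]
gripper_width: 20.7
finger_force: 25.0
```

carry_out(increments=[[-0.06,0.86,0,0,0,-0.23,15],[-0.06,0.86,0,0,0,-0.23,15],[-0.06,0.86,0,0,0,-0.23,15],[-0.06,0.86,0,0,0,-0.23,15],[0,0,0,0,0,0,15],[0,0,0,0,0,0,15],[0,0,0,0,0,0,15],[0,0,0,0,0,0,15],[0,0,0,0,0,0,15],[0,0,0,0,0,0,15]])

```text
time: 17.75
position: [499.6, 139.2, 158.7]
eef_rot: [0.135, -3.138, 0.0]
wrist_force: [-0.9, 0.1, -0.3]
gripper_width: 20.9
finger_force: 25.0
```

```bash
cat > look.py <<'E'
from h import *
# post from w4 (pose of that shot is gone): use previous camera-to-tool
p=eyes.get_image("wrist");s=st();r=np.array(s["position"]);R=Ro.from_rotvec(s["eef_rot"]).as_matrix()
y=R[:,1];a=np.array([y[1],-y[0],0]);g=r-19*R[:,2]
L=onz(p,(321,276.7),g[2]);print("loop end along",(L-g[:2])@a[:2],"lat",(L-g[:2])@y[:2],"clip yaw",np.degrees(np.arctan2(a[1],a[0])))
post=np.array([592.3,149.6]);u=np.array([np.cos(np.radians(5)),np.sin(np.radians(5))])
seat=g+40*a;d=post-seat[:2];print("post ahead of seat",d@u,"lat",-d[0]*u[1]+d[1]*u[0],"seat z",seat[2]-94)
E
python3 look.py
```

```text
t 17.8 pos [499.6 139.4 158.8] yawY 94.92 tz [-0. -0. -1.] F [ 0.4  0.6 -0.2] w 20.7 ff 25.0 q [ 0.04  0.06  1.81 -0.    1.26 -1.62]
loop end along -16.93443682597446 lat -0.2569332883974946 clip yaw 4.915952428770217
post ahead of seat 53.23485462364242 lat 2.1719476880824073 seat z 83.75424640580235
```

carry_out(increments=[[0,0.07,-0.3,0,0,0,15],[0,0,-0.7,0,0,0,15],[0,0,-0.7,0,0,0,15],[0,0,-0.6,0,0,0,15],[0,0,-0.3,0,0,0,15],[0,0,-0.15,0,0,0,15],[0,0,0,0,0,0,15],[0,0,0,0,0,0,15],[0,0,0,0,0,0,15],[0,0,0,0,0,0,15],[0,0,0,0,0,0,15]])

```text
time: 18.72
position: [500.3, 142.2, 77.2]
eef_rot: [-0.136, 3.137, 0.0]
wrist_force: [0.8, 0.0, -0.4]
gripper_width: 20.5
finger_force: 25.0
```

```bash
python3 look.py
```

```text
t 18.77 pos [500.1 142.2  77. ] yawY 94.98 tz [ 0.001  0.    -1.   ] F [ 0.2 -1.3 -0.8] w 20.8 ff 25.0 q [ 0.04  0.17  1.87 -0.    1.1  -1.61]
loop end along -16.646590487210645 lat -0.11029602310679042 clip yaw 4.981654817865492
post ahead of seat 52.568508887527535 lat -0.6358439218998999 seat z 2.03796364695269
```

carry_out(increments=[[0.3,0.045,-0.03,0,0,0,15],[0.3,0.03,0,0,0,0,15],[0.25,0.02,0,0,0,0,15],[0.2,0.02,0,0,0,0,15],[0,0,0,0,0,0,15],[0,0,0,0,0,0,15],[0,0,0,0,0,0,15],[0,0,0,0,0,0,15]])

```text
time: 19.43
position: [530.6, 145.6, 75.2]
eef_rot: [0.137, -3.138, 0.0]
wrist_force: [-0.5, 1.0, -0.7]
gripper_width: 20.7
finger_force: 25.0
```

```bash
python3 look.py
```

```text
t 19.48 pos [530.6 145.6  75.3] yawY 94.98 tz [-0. -0. -1.] F [ 0.5 -0.1 -0.2] w 20.7 ff 25.0 q [ 0.05  0.25  1.79 -0.    1.11 -1.61]
loop end along -16.910533761685745 lat -0.10762932984264612 clip yaw 4.983530197505167
post ahead of seat 21.774451191926723 lat -1.3892618286866412 seat z 0.30028445141350346
```

carry_out(increments=[[0.1,-0.035,0.02,0,0,0,15],[0.1,0.01,0,0,0,0,15],[0.06,0.005,0,0,0,0,15],[0,0,0,0,0,0,15],[0,0,0,0,0,0,15],[0,0,0,0,0,0,15]])

```text
time: 19.98
position: [538.9, 144.9, 76.0]
eef_rot: [-0.136, 3.139, -0.0]
wrist_force: [-0.2, -1.5, 0.1]
gripper_width: 21.1
finger_force: 25.0
```

carry_out(increments=[[0.05,0.005,0,0,0,0,15],[0.05,0.005,0,0,0,0,15],[0,0,0,0,0,0,15],[0,0,0,0,0,0,15],[0,0,0,0,0,0,15]])

```text
time: 20.4
position: [541.3, 145.3, 75.7]
eef_rot: [0.136, -3.137, 0.0]
wrist_force: [-2.6, -1.4, -0.5]
gripper_width: 20.6
finger_force: 25.0
```

carry_out(increments=[[0.05,0.004,0,0,0,0,15],[0.05,0.004,0,0,0,0,15],[0,0,0,0,0,0,15],[0,0,0,0,0,0,15],[0,0,0,0,0,0,15]])

```text
time: 20.82
position: [544.5, 145.6, 75.8]
eef_rot: [0.137, -3.138, -0.0]
wrist_force: [-4.3, -1.3, -0.3]
gripper_width: 20.5
finger_force: 25.0
```

carry_out(increments=[[0.05,0.004,0,0,0,0,15],[0,0,0,0,0,0,15],[0,0,0,0,0,0,15],[0,0,0,0,0,0,15]])

```text
time: 21.15
position: [545.8, 145.7, 75.8]
eef_rot: [0.137, -3.137, -0.0]
wrist_force: [-6.5, 0.3, -0.2]
gripper_width: 20.6
finger_force: 25.0
```

carry_out(increments=[[0.04,0.003,0,0,0,0,15],[0,0,0,0,0,0,15],[0,0,0,0,0,0,15]])

```text
time: 21.4
position: [546.7, 145.8, 75.6]
eef_rot: [0.137, -3.137, -0.0]
wrist_force: [-5.7, -0.2, -0.3]
gripper_width: 20.9
finger_force: 25.0
```

carry_out(increments=[[0.04,0.003,0,0,0,0,15],[0,0,0,0,0,0,15],[0,0,0,0,0,0,15]])

```text
time: 21.65
position: [547.6, 145.9, 75.4]
eef_rot: [0.137, -3.136, -0.0]
wrist_force: [-6.1, -0.1, -0.1]
gripper_width: 20.9
finger_force: 25.0
```

carry_out(increments=[[0.04,0.003,0,0,0,0,15],[0,0,0,0,0,0,15],[0,0,0,0,0,0,15]])

```text
time: 21.9
position: [548.7, 146.0, 75.4]
eef_rot: [0.137, -3.136, -0.0]
wrist_force: [-6.2, -0.4, 0.6]
gripper_width: 20.6
finger_force: 25.0
```

```bash
python3 look.py; python3 - <<'E'
from h import *
p=eyes.get_image("top");K=[]
print([(np.round(q["pixel"],1),round(q["conf"],2),onz(p,q["pixel"],92).round(1)) for q in eyes.look_for(p,"roller")[:2]],proj(p,(592.3,149.6,92)))
E
```

```text
t 21.95 pos [548.7 146.   75.4] yawY 94.99 tz [-0.003 -0.    -1.   ] F [-6.2 -0.6 -1.1] w 20.6 ff 25.0 q [ 0.05  0.29  1.73  0.    1.12 -1.61]
loop end along -16.91364550650613 lat -0.11946427538174768 clip yaw 4.990094455364664
post ahead of seat 3.678839617697549 lat -0.2308151076622071 seat z 0.38580013333026386
[] [269.94777465 215.80504423]
```

carry_out(increments=[[0.04,0.003,0.01,0,0,0,15],[0,0,0,0,0,0,15],[0,0,0,0,0,0,15]])

```text
time: 22.3
position: [552.5, 146.1, 77.1]
eef_rot: [-0.136, 3.136, 0.0]
wrist_force: [0.1, 0.6, -0.1]
gripper_width: 20.5
finger_force: 25.0
```

carry_out(increments=[[0.03,0.003,0,0,0,0,15],[0,0,0,0,0,0,15],[0,0,0,0,0,0,15]])

```text
time: 22.55
position: [552.4, 146.1, 76.5]
eef_rot: [-0.136, 3.138, 0.0]
wrist_force: [0.4, 0.9, 0.2]
gripper_width: 20.7
finger_force: 25.0
```

The wrist force went from -6 N to zero at a seat-to-post distance near zero, so the clip has snapped. I'll release it and rise straight up.

carry_out(increments=[[0,0,0,0,0,0,24],[0,0,0,0,0,0,28],[0,0,0,0,0,0,34],[0,0,0,0,0,0,40],[0,0,0,0,0,0,40],[0,0,0,0,0,0,40],[0,0,0.2,0,0,0,40],[0,0,0.5,0,0,0,40],[0,0,1,0,0,0,40],[0,0,1,0,0,0,40],[0,0,1,0,0,0,40],[0,0,0.5,0,0,0,40]])

```text
time: 23.55
position: [553.8, 146.2, 207.3]
eef_rot: [-0.136, 3.132, -0.0]
wrist_force: [0.7, 0.6, 0.5]
gripper_width: 40.0
finger_force: 0.0
```

carry_out(increments=[[1,0,0,0,0,0,40],[1,0,0,0,0,0,40],[1,0,0,0,0,0,40],[0.5,0,0,0,0,0,40],[0,0,0,0,0,0,40],[0,0,0,0,0,0,40],[0,0,0,0,0,0,40],[0,0,0,0,0,0,40]])

```text
time: 24.22
position: [656.1, 146.4, 202.6]
eef_rot: [0.137, -3.138, -0.0]
wrist_force: [-0.9, 0.0, 0.2]
gripper_width: 40.1
finger_force: 0.0
```

```bash
python3 - <<'E'
from h import *
p=eyes.get_image("wrist");st();im=p["image"];cv2.imwrite("pics/w9.png",im)
for l,z in dict(roller=92,clip=94,clip_seat=94,clip_grip=94,post_groove=94,capstan=100).items():
    print(l,[(np.round(q["pixel"]),round(q["conf"],2),onz(p,q["pixel"],z).round(1)) for q in eyes.look_for(p,l)[:2]])
post=np.array([592.3,149.6]);u=np.array([.996,.087]);v=np.array([-u[1],u[0]])
# clip model: sample brightness profile across the straight sides and along the loop
g=cv2.cvtColor(im,6)
for b in (-57,-55,-40,-30):
    print(b,[int(g[tuple(np.round(proj(p,(*(post+b*u+t*v),94))).astype(int)[::-1])]) for t in range(-14,15,1)])
print("axis",[(b,int(g[tuple(np.round(proj(p,(*(post+b*u),94))).astype(int)[::-1])])) for b in range(-62,-44)])
E
```

```text
t 24.27 pos [656.1 146.3 202.7] yawY 95.0 tz [-0. -0. -1.] F [-0.   0.1  0.6] w 40.1 ff 0.0 q [ 0.04  0.42  1.31 -0.    1.42 -1.62]
roller [(array([335., 132.]), 0.91, array([582.9, 149.7]))]
clip [(array([326., 116.]), 0.77, array([573.2, 142.6]))]
clip_seat [(array([325., 117.]), 0.82, array([574., 142.])), (array([416., 143.]), 0.18, array([585.5, 205.9]))]
clip_grip [(array([323., 117.]), 0.9, array([574. , 140.5]))]
post_groove [(array([417., 145.]), 0.64, array([586.8, 207.1]))]
capstan [(array([333., 202.]), 0.74, array([630.5, 152.7])), (array([325., 116.]), 0.74, array([573.2, 141.8]))]
-57 [230, 231, 230, 230, 230, 230, 230, 230, 230, 230, 229, 228, 227, 224, 209, 227, 229, 230, 230, 231, 231, 230, 230, 230, 230, 230, 230, 230, 230]
-55 [229, 229, 229, 228, 229, 228, 227, 220, 191, 201, 210, 215, 219, 220, 221, 220, 217, 215, 214, 220, 226, 228, 228, 228, 228, 229, 228, 229, 229]
-40 [157, 230, 232, 169, 199, 221, 202, 232, 235, 235, 235, 235, 235, 235, 235, 234, 235, 236, 236, 235, 230, 164, 196, 223, 208, 234, 236, 235, 235]
-30 [153, 154, 163, 170, 201, 222, 204, 231, 234, 234, 234, 234, 234, 234, 234, 234, 234, 234, 234, 234, 226, 174, 205, 221, 208, 233, 235, 235, 235]
axis [(-62, 231), (-61, 230), (-60, 230), (-59, 232), (-58, 231), (-57, 209), (-56, 216), (-55, 221), (-54, 183), (-53, 148), (-52, 222), (-51, 231), (-50, 231), (-49, 233), (-48, 232), (-47, 232), (-46, 232), (-45, 233)]
```

The image profiles put the loop end at -57 mm and the sides at ±9 mm about the post, exactly where a home clip lies. Handing in.

```bash
python3 -c "
from rig import arm
print(arm.hand_in())"
```

```text
the job is handed in; nothing more can be done
None
```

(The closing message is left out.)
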